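# Seat a keyed power module in its test dock and bolt it

### The job

Plug the power module into the blue test dock: its white base has one cut-away corner and only one of the four coding pins at the bottom of the dark well stands up, so feel out which of the four square ways round lets it sink until its green flange lies flat on the dock all round. Then slide the red-knobbed locking bolt all the way over the flange and let go of everything. Leave the other things on the bench where they are.

Things in the scene. Friction and masses are not known exactly. Their poses are not given: they have to be found in the camera images.
- module: Loose power module, 0.35 to 0.6 kg, upright on the table at any yaw. Origin: centre of the underside, z up. White base 64 x 64 mm, z 0 to 30 mm, one corner (+x +y) cut away; green flange 100 x 100 mm, z 30 to 38; finned aluminium block 60 x 60 mm, z 38 to 63; grip bar above. Seated, its origin is 10 mm above the table at the well's centre.
- module_notch (a point): Middle of the module's notch, at its underside (x = y = 23 mm in the module's frame): the base's +x +y corner is cut away 18 x 18 mm over its full 30 mm height; the other three corners are whole. An orange dot on the flange's top (x = y = 41 mm) marks it.
- module_grip (a point): Centre of the module's black grip bar, on its axis at z = 95 mm. The bar is 70 mm long, 18 mm wide, z 85 to 105, and runs along the diagonal towards the notch (45 deg from the module's x axis). Under it is a free gap down to z = 63, with posts 10 mm thick, 29 mm either side of the axis. Lift the module by it.
- dock: Fixed blue block 116 x 116 mm, 40 mm high, with a square well. Origin: on the table under the well's centre; z up, +x from the bolt towards the well. On its -x side a grey guide block for the bolt: x -120 to -58 mm, 70 mm wide, 50 mm high, with steel cheeks (x -117 to -67 mm, 17 to 25 mm either side of the bolt's line) up to z = 70 mm.
- well (a point): Centre of the well's mouth, dock z = 40 mm. Well 67 x 67 mm, 3 mm chamfer, floor 33 mm down. Black pins, 13 mm across, in its corners (x, y = +-24 mm): three are sunk, one, in a different corner each time, rises to dock z = 29 mm. The module enters only square to the dock, notch over the raised pin; turned a quarter or half turn wrong it stops with its underside at z = 29 mm.
- bolt (a joint): Travel of the locking bolt along dock +x, m: 0 drawn back, 0.022 home over the flange (end stop). Starts at 0 to 0.003, stays where left, moves at about 2 N. Steel bar 60 mm long, 28 wide, z 50.5 to 66.5 mm; at 0 its tip is at dock x = -56 mm, clear of the seated flange (edge at -50 mm). It passes over the flange with 2.5 mm to spare only if the module is seated.
- bolt_knob (a point): Centre of the upright red knob on the bolt, 14 mm (along the dock's x) by 30 mm (along its y), from z = 66.5 to 102.5 mm above the table; this point is at z = 86.5 mm. At joint 0 it is at x = -90 mm, y = 0 in the dock's frame. Push it towards the well or pinch it from above.
- multimeter: Blue hand multimeter lying flat, 165 x 78 x 34 mm; origin centre of underside. Leave alone.
- thermometer: Grey pistol thermometer lying on its side, about 125 x 130 x 40 mm; origin under the middle of its barrel. Leave alone.
- board: Green circuit board 120 x 180 mm with parts up to 46 mm high; origin centre of underside. Leave alone.
- capacitor: Aluminium capacitor can, 60 mm across, 105 mm high, standing; origin centre of underside. Leave alone.
- screwdriver: Screwdriver with green handle, 190 mm, lying. Leave alone.
- mug: White mug, 82 mm across, 95 mm high; origin centre of underside. Leave alone.
- tray: Orange open parts tray 130 x 190 x 45 mm; origin centre of underside. Leave alone.
Things that resemble listed ones, but are neither listed nor needed, are in the scene too. What is shaped like the module but purple or yellow is not meant.

How it is judged:
By the outcome, as a careful person would: the job done as asked, in the order asked, and still so for the second after the job is handed in, with the robot touching nothing.
It also fails if it takes over 67 s, if anything falls off the work surface, if the arm or the gripper's body presses on something with over 40 N, if the wrist force passes 120 N, or if a joint passes its speed limit or range.

### The arm

A 7-joint arm with a two-finger parallel gripper is mounted at the origin on the work surface. World frame = base frame: x ahead of the robot, y to its left, z up, the work surface at z = 0. Lengths are in m, angles in rad, forces in N, time in s.
With the tool pointing down it reaches from about 0.425 to 0.825 m from the base axis. Payload 3.6 kg.
Tool frame: the origin (TCP) lies at the centre of the arm's flange, where the gripper is bolted on; the fingertips stand tip_extent ahead of it and the grasp point (between the pads) lies 167 mm ahead of it (tip_extent is the distance from the TCP to the fingertips, in m); x points along the fingers, y is the direction in which the jaws open and shut, and the axes are right-handed (so a half turn about x gives the same grasp; the last joint's range is limited). The gripper opens to 93 mm and grips with 3 to 60 N. Pads are 15 mm wide; open, the fingers measure 128 mm over their backs; the gripper's body (75 mm by 188 mm) begins 65 mm behind the grasp point.
Start: joints at [1.196, 0.615, -0.013, 1.423, 0.008, 1.103, -0.04], TCP at [0.222, -0.611, 0.405] pointing down, gripper open.
Joint ranges: [-3.12, 3.12], [-0.3, 2.06], [-1.34, 1.32], [0.26, 2.42], [-1.36, 4.5], [0.01, 1.98], [-2.84, 2.84]. Speed limits (rad/s): [2.79, 2.79, 3.14, 3.14, 3.14, 3.14, 3.14].

### API

Orientations are given as [roll, pitch, yaw] about the fixed x, y, z axes, in that order (R = Rz(yaw) Ry(pitch) Rx(roll)).
In Python, from workcell import * gives the robot as it stands.
- The arm moves only by the tool move_arm, never from a script. Its argument "motion" is a list of rows, each a list of 7 numbers: the shift along the tool's x, y, z in m, then the turn, a rotation vector about the tool's x, y, z in rad, then the closure, from 0 (fully open) to 1 (shut). In form: [[dx, dy, dz, wx, wy, wz, jaw], ...]. A call has exactly 8 rows; each row shifts and turns the commanded pose from where the row before left it, along the tool's axes as they then stand; what a row does not reach is not made up. A row lasts 1/8 s, in which the tool goes at most 62.5 mm and 10.7 degrees, less where a joint would pass 70% of its speed; a pose out of reach is approached as far as the arm can. A call is refused whole if a number of a shift passes 0.0625 or a number of a turn 0.188, either way. A call with a gripper value outside its range is refused whole. The fingers move at their own pace and stop on an object; "grip_force" is the grip in N (left out, the last holds). Time passes only in rows, so rows that do not move let the fingers close, or fill a call up. It gives the time, the measured TCP pose, the force and the opening at its end, in the units of the state.
- observe(): the state, without advancing time (a new reading comes with each control period).
- get_image(name): name is "scene" or "top" or "wrist"; returns a dict with "color" (400x640x3 uint8, red, green, blue), "z_map" (400x640 float32, m along the optical axis (not along the pixel's ray), 0 where there is no reading), "intrinsics" (3x3 intrinsics, pixels), "rvec" (rotation vector, rad) and "tvec" (3), from world to camera coordinates, as OpenCV has them; the wrist camera has in their place "hand_eye" (4x4, takes a point from camera to tool coordinates, whose origin is the TCP and whose axes are the tool frame's). Camera axes: x right, y down, z forward; pixel columns grow to the right and rows downward; lengths in m; the calibration is good to about 2 mm. A picture is of the moment at which its call begins: read the wrist's pose just before it.
- hand_in(): hands the job in, once; it reports no verdict.
The state is a dict: "time_s": time; "joint_pos": joint angles; "dq": joint speeds; "tau": joint torques, N m; "tool_pos": TCP position; "orientation": TCP orientation; "force": force on the tool from outside, world axes, zero at the start; "wrist_torque": the same for the moment, N m; "gripper_width": finger opening in m.
Only numpy, scipy, OpenCV 4.12 (cv2) and the standard library are available. Lean on these libraries where they do the work, as an engineer would, in place of code of your own. Each camera call takes 0.05 s, during which the arm holds its last target.

## Working session

There is one attempt and no reset: what is moved stays moved. The work goes in short steps, Python scripts to look and compute and a tool call to move; the robot and the scene stay as the last step left them, time stands still between calls to the robot, and variables do not carry over. Pictures are saved under pics/ and viewed, and the job is handed in when it is done.

Besides the shell and the picture viewer there is one more tool, called as name(argument=value, ...) on one line, values as JSON. move_arm: Moves the arm, as the interface text tells. Its arguments: {"type":"object","properties":{"motion":{"type":"array","items":{"type":"array","items":{"type":"number"}}},"grip_force":{"type":"number"}},"required":["motion"]}

```bash
ls; mkdir -p pics
python3 - <<'E'
from workcell import *
import cv2,numpy as np
s=observe(); print({k:np.round(v,3).tolist() if not isinstance(v,(int,float)) else v for k,v in s.items()})
for n in ["scene","top","wrist"]:
    d=get_image(n); cv2.imwrite(f"pics/{n}0.png",d["color"][:,:,::-1]); 
    np.savez(f"{n}0.npz",**d)
    print(n,np.round(d["intrinsics"],1).tolist(),[np.round(d[k],3).tolist() for k in d if k in("rvec","tvec","hand_eye")])
E
```

```text
pics
{'time_s': 0.0, 'joint_pos': [1.196, 0.616, -0.013, 1.425, 0.008, 1.103, -0.04], 'dq': [-0.002, -0.001, 0.0, 0.0, -0.0, 0.0, 0.0], 'tau': [-0.0, -45.893, 0.209, -16.574, -0.061, 0.02, 0.0], 'tool_pos': [0.222, -0.611, 0.404], 'orientation': [-1.557, 1.568, 1.933], 'force': [0.028, -0.565, -0.625], 'wrist_torque': [-0.053, -0.018, 0.018], 'gripper_width': 0.09306411894153428}
scene [[414.2, 0.0, 316.7], [0.0, 414.2, 195.6], [0.0, 0.0, 1.0]] [[0.705, 2.78, -0.844], [0.503, -0.155, 1.411]]
top [[381.9, 0.0, 322.8], [0.0, 381.9, 199.7], [0.0, 0.0, 1.0]] [[2.169, -2.181, 0.048], [0.002, 0.561, 1.036]]
wrist [[281.6, 0.0, 315.7], [0.0, 281.6, 200.2], [0.0, 0.0, 1.0]] [[[0.001, -0.299, 0.954, 0.019], [1.0, 0.0, -0.001, 0.001], [-0.0, 0.954, 0.299, -0.084], [0.0, 0.0, 0.0, 1.0]]]
```

View pics/scene0.png

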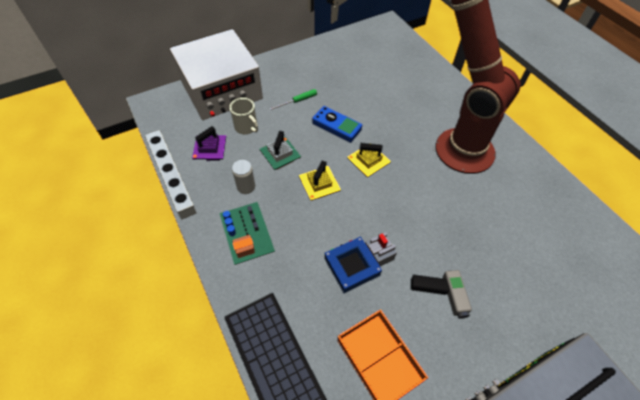

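View pics/top0.png

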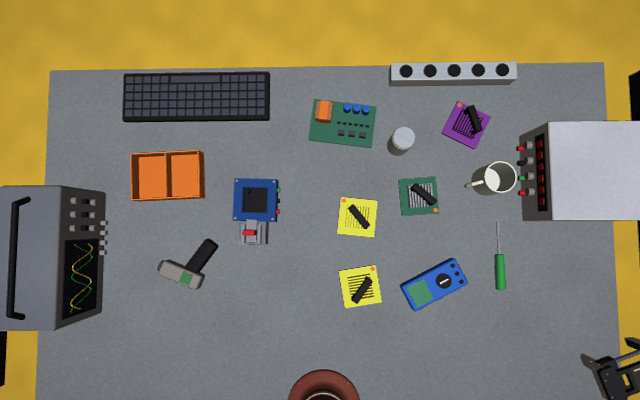

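View pics/wrist0.png

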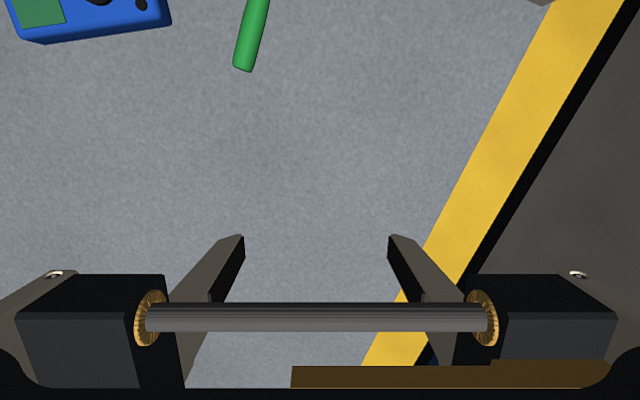

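The candidates for the module in the top view are green at (420,195) with an orange dot at about (436,210), purple at (467,125), and yellow at (357,217) and (360,287). The green circuit board at (342,122) could also be mistaken for it. I'm choosing the green one at (420,195) and checking it in a close crop.

```bash
cat > h.py <<'E'
from workcell import *
import cv2,numpy as np
from scipy.spatial.transform import Rotation as Rn
def cam(d):
    if "hand_eye" in d and d["hand_eye"] is not None:
        T=np.asarray(d["hand_eye"]); s=d["state"]
        R=Rn.from_euler("xyz",s["orientation"]).as_matrix(); p=np.array(s["tool_pos"])
        return R@T[:3,:3], R@T[:3,3]+p   # cam->world
    R=cv2.Rodrigues(np.array(d["rvec"],float))[0]
    return R.T, -R.T@np.array(d["tvec"],float).ravel()
def grab(n):
    s=observe(); d=dict(get_image(n)); d["state"]=s; return d
def ray(d,uv,z):
    R,c=cam(d); K=np.asarray(d["intrinsics"]); uv=np.atleast_2d(uv).astype(float)
    r=np.c_[(uv[:,0]-K[0,2])/K[0,0],(uv[:,1]-K[1,2])/K[1,1],np.ones(len(uv))]@R.T
    return c+r*((z-c[2])/r[:,2])[:,None]
def proj(d,P):
    R,c=cam(d); K=np.asarray(d["intrinsics"]); q=(np.atleast_2d(P)-c)@R; q=q@K.T; return q[:,:2]/q[:,2:]
def cloud(d):
    R,c=cam(d); K=np.asarray(d["intrinsics"]); z=d["z_map"]; v,u=np.mgrid[:z.shape[0],:z.shape[1]]
    q=np.stack([(u-K[0,2])/K[0,0]*z,(v-K[1,2])/K[1,1]*z,z],-1)
    return q@R.T+c
E
python3 - <<'E'
from h import *
d=dict(np.load("top0.npz"))
im=d["color"][:,:,::-1]
a=cv2.resize(im[165:230,385:465],None,fx=7,fy=7,interpolation=2)
b=cv2.resize(im[165:255,220:300],None,fx=6,fy=6,interpolation=2)
c=np.zeros((560,1060,3),np.uint8);c[:a.shape[0],:a.shape[1]]=a;c[:b.shape[0],570:570+b.shape[1]]=b
cv2.imwrite("pics/crop0.png",cv2.resize(c,(800,int(560*800/1060))))
hsv=cv2.cvtColor(np.ascontiguousarray(im),cv2.COLOR_BGR2HSV)
P=cloud(d)
print("table z",np.median(P[300:330,420:520,2]))
# module flange
roi=np.zeros(im.shape[:2],np.uint8);roi[168:225,390:450]=1
g=((hsv[...,0]>55)&(hsv[...,0]<95)&(hsv[...,1]>60)&(roi>0)).astype(np.uint8)
cs=max(cv2.findContours(g,0,2)[0],key=cv2.contourArea)
W=ray(d,cs[:,0,:],0.038)[:,:2].astype(np.float32)
print("flange",cv2.minAreaRect(W*1000))
o=((hsv[...,0]>5)&(hsv[...,0]<22)&(hsv[...,1]>120)&(roi>0)); v,u=np.nonzero(o); print("dot",u.mean(),v.mean(),len(u),ray(d,[u.mean(),v.mean()],0.038))
k=(hsv[...,2]<60)&(roi>0)&(P[...,2]>0.09);v,u=np.nonzero(k); print("bar",len(u),P[k].mean(0)); 
W=ray(d,np.c_[u,v],0.105)[:,:2].astype(np.float32); print("bar",cv2.minAreaRect(W*1000))
# dock
roi[:]=0;roi[165:235,222:285]=1
b=((hsv[...,0]>100)&(hsv[...,0]<125)&(hsv[...,1]>120)&(roi>0)&(P[...,2]>0.03)).astype(np.uint8)
cs=max(cv2.findContours(b,0,2)[0],key=cv2.contourArea)
W=ray(d,cs[:,0,:],0.04)[:,:2].astype(np.float32); print("dock",cv2.minAreaRect(W*1000))
r=(((hsv[...,0]<8)|(hsv[...,0]>172))&(hsv[...,1]>130)); r[:222]=0;r[250:]=0;r[:,:225]=0;r[:,275:]=0
v,u=np.nonzero(r);print("knob",u.mean(),v.mean(),len(u),ray(d,[u.mean(),v.mean()],0.1025), P[r].mean(0))
s=observe();print(np.round(Rn.from_euler("xyz",s["orientation"]).as_matrix(),3))
E
```

```text
table z 0.000699239297974219
flange ((568.9879760742188, -259.6340637207031), (99.59125518798828, 99.50527954101562), 4.103671550750732)
dot 435.11764705882354 209.58823529411765 17 [[ 0.531165   -0.30385873  0.038     ]]
bar 216 [ 0.56797285 -0.25653986  0.10919831]
bar ((568.1685791015625, -257.662109375), (69.93195343017578, 19.70662498474121), 48.75455856323242)
dock ((561.7255859375, 184.05636596679688), (116.65058898925781, 115.46575164794922), 87.92955017089844)
knob 249.3235294117647 232.05882352941177 68 [[0.47412021 0.18384921 0.1025    ]] [0.47406447 0.18449888 0.09922177]
[[-0.001  0.342 -0.94 ]
 [ 0.002 -0.94  -0.342]
 [-1.    -0.002 -0.   ]]
```

View pics/crop0.png

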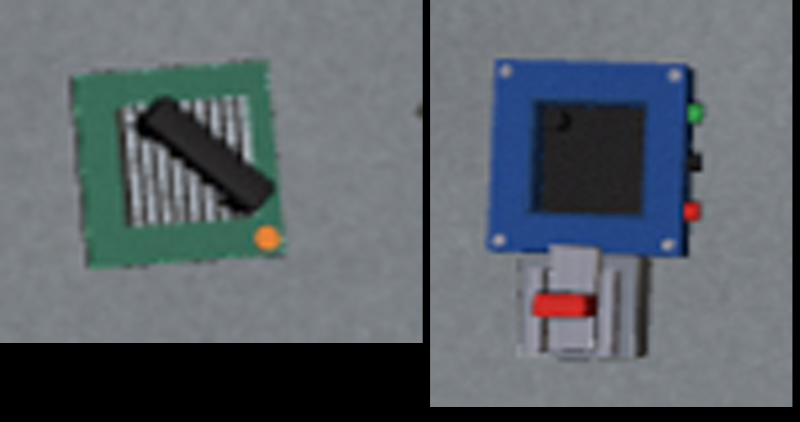

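```bash
cat >> h.py <<'E'
def Rtool(yaw_deg):
    # tool x down, tool y at world azimuth yaw
    a=np.radians(yaw_deg); y=np.array([np.cos(a),np.sin(a),0]); x=np.array([0,0,-1.]); return np.c_[x,y,np.cross(x,y)]
def plan(target,yaw,n,start=None,turn_rows=None,level=True):
    s=observe(); p=np.array(s["tool_pos"]); R=Rn.from_euler("xyz",s["orientation"]).as_matrix()
    if start is not None: p=np.array(start[0]);R=Rtool(start[1])
    cur=np.degrees(np.arctan2(R[1,1],R[0,1]))
    rv=(Rn.from_matrix(R.T@Rtool(yaw))).as_rotvec()
    if abs(rv[0])>3.0: print("near pi",rv)
    step=rv/n; Rc=R.copy(); dp=(np.array(target)-p)/n
    for i in range(n):
        sh=Rc.T@dp; print([*(np.round(sh,4)).tolist(),*np.round(step,4).tolist()]); Rc=Rc@Rn.from_rotvec(step).as_matrix()
    print("curyaw",round(cur,2),"pos",np.round(p,4),"rv",np.round(rv,4))
def st():
    s=observe();R=Rn.from_euler("xyz",s["orientation"]).as_matrix()
    print("t",round(s["time_s"],2),"p",np.round(s["tool_pos"],4),"yaw",round(np.degrees(np.arctan2(R[1,1],R[0,1])),2),"tilt",np.round(R[:2,0],4),"F",np.round(s["force"],1),"M",np.round(s["wrist_torque"],2),"w",round(s["gripper_width"],4),"q",np.round(s["joint_pos"],2))
E
python3 - <<'E'
from h import *
import workcell; print([k for k in dir(workcell) if not k.startswith('_')])
try: print(tip_extent)
except Exception as e: print(e)
d=dict(np.load("top0.npz"));P=cloud(d);print("psu h",np.median(P[130:210,560:630,2]))
plan([0.569,-0.259,0.40],-41,8)
E
```

```text
['IKError', 'get_image', 'hand_in', 'observe', 'tip_extent']
0.1861
psu h 0.1505587518278073
[0.0005, -0.0265, -0.0558, -0.0633, -0.0001, 0.0002]
[0.0005, -0.0229, -0.0573, -0.0633, -0.0001, 0.0002]
[0.0005, -0.0192, -0.0587, -0.0633, -0.0001, 0.0002]
[0.0005, -0.0155, -0.0598, -0.0633, -0.0001, 0.0002]
[0.0005, -0.0117, -0.0606, -0.0633, -0.0001, 0.0002]
[0.0005, -0.0078, -0.0612, -0.0633, -0.0001, 0.0002]
[0.0005, -0.0039, -0.0616, -0.0633, -0.0001, 0.0002]
[0.0005, -0.0, -0.0617, -0.0633, -0.0001, 0.0002]
curyaw -70.01 pos [ 0.2221 -0.6106  0.4039] rv [-5.064e-01 -5.000e-04  1.900e-03]
```

move_arm(motion=[[0, -0.0265, -0.0558, -0.0633, 0, 0, 0], [0, -0.0229, -0.0573, -0.0633, 0, 0, 0], [0.001, -0.0192, -0.0587, -0.0633, 0, 0, 0], [0.001, -0.0155, -0.0598, -0.0633, 0, 0, 0], [0.001, -0.0117, -0.0606, -0.0633, 0, 0, 0], [0.001, -0.0078, -0.0612, -0.0633, 0, 0, 0], [0, -0.0039, -0.0616, -0.0633, 0, 0, 0], [0, 0, -0.0617, -0.0633, 0, 0, 0]])

```text
time_s: 1.15
tool_pos: [0.5701, -0.2579, 0.4005]
orientation: [-0.664, 1.57, -2.949]
force: [0.3, -0.7, -0.6]
gripper_width: 0.0929
```

Run:
```python
from h import *
st(); d=grab("wrist"); np.savez("w1.npz",**d,allow_pickle=True) if 0 else None
import pickle;pickle.dump(d,open("w1.pkl","wb")); cv2.imwrite("pics/w1.png",d["color"][:,:,::-1]); st()
```

```text
t 1.15 p [ 0.5701 -0.2579  0.4005] yaw -40.9 tilt [-0.0005 -0.0001] F [ 0.3 -0.7 -0.6] M [-0.05 -0.1   0.03] w 0.0929 q [ 0.49  0.58 -0.17  1.5   0.11  1.07 -0.42]
t 1.2 p [ 0.5762 -0.2479  0.4005] yaw -39.99 tilt [0.0069 0.0094] F [4.9 6.5 0.4] M [ 0.49 -0.41  0.08] w 0.0933 q [ 0.48  0.59 -0.19  1.5   0.1   1.06 -0.42]
```

View pics/w1.png

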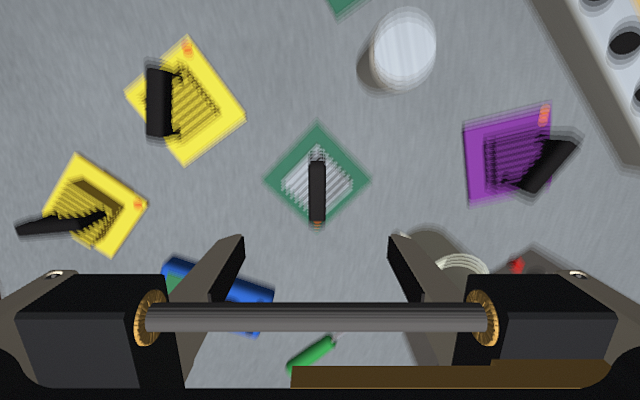

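The wrist picture is blurred because the arm was still moving. The green module is at (317,180), its bar is upright in the image, and its dot is at the bottom (317,222). I'll descend part way, let the arm settle and look again.

move_arm(motion=[[0.01, 0, 0, 0, 0, 0, 0], [0.02, 0, 0, 0, 0, 0, 0], [0.01, 0, 0, 0, 0, 0, 0], [0, 0, 0, 0, 0, 0, 0], [0, 0, 0, 0, 0, 0, 0], [0, 0, 0, 0, 0, 0, 0], [0, 0, 0, 0, 0, 0, 0], [0, 0, 0, 0, 0, 0, 0]])

```text
time_s: 2.2
tool_pos: [0.569, -0.2592, 0.361]
orientation: [2.012, 1.57, -0.275]
force: [0.6, -0.0, -0.3]
gripper_width: 0.0931
```

Run:
```python
from h import *
import pickle
st(); d=grab("wrist"); st()
pickle.dump(d,open("w2.pkl","wb")); im=np.ascontiguousarray(d["color"][:,:,::-1]); 
cv2.imwrite("pics/w2.png",cv2.resize(im[90:270,230:410],None,fx=3.3,fy=3.3,interpolation=2))
hsv=cv2.cvtColor(im,cv2.COLOR_BGR2HSV)
roi=np.zeros(im.shape[:2],np.uint8);roi[90:270,240:400]=1
P=cloud(d)
print("table z",np.median(P[20:60,100:300,2]))
g=((hsv[...,0]>55)&(hsv[...,0]<95)&(hsv[...,1]>60)&(roi>0)).astype(np.uint8)
cs=max(cv2.findContours(g,0,2)[0],key=cv2.contourArea)
print("flange z",np.median(P[g>0][:,2]))
W=ray(d,cs[:,0,:],0.038)[:,:2].astype(np.float32)
print("flange",cv2.minAreaRect(W*1000))
k=(hsv[...,2]<60)&(roi>0)&(P[...,2]>0.098)&(P[...,2]<0.115);v,u=np.nonzero(k)
W=ray(d,np.c_[u,v],0.105)[:,:2].astype(np.float32); print("bar",cv2.minAreaRect(W*1000),np.median(P[k][:,2]))
o=((hsv[...,0]>5)&(hsv[...,0]<22)&(hsv[...,1]>120)&(roi>0)); v,u=np.nonzero(o); print("dot",u.mean(),v.mean(),len(u),ray(d,[u.mean(),v.mean()],0.038))
```

```text
t 2.2 p [ 0.569  -0.2592  0.361 ] yaw -40.99 tilt [ 0.0004 -0.0001] F [ 0.6 -0.  -0.3] M [ 0.05 -0.05 -0.  ] w 0.0931 q [ 0.49  0.62 -0.17  1.55  0.12  0.98 -0.43]
t 2.25 p [ 0.569  -0.2592  0.361 ] yaw -40.99 tilt [ 0.0003 -0.0001] F [ 0.  -0.2  0.2] M [-0.05 -0.03  0.05] w 0.0931 q [ 0.49  0.62 -0.17  1.55  0.12  0.98 -0.43]
table z 0.0009978951286891968
flange z 0.03878889996955964
flange ((569.1290893554688, -260.4641418457031), (99.84758758544922, 99.44068145751953), 4.019771099090576)
bar ((569.77392578125, -259.4808349609375), (68.72726440429688, 17.825319290161133), 49.028099060058594) 0.10553317371559348
dot 288.3333333333333 198.0 3 [[ 0.54021217 -0.24602264  0.038     ]]
```

View pics/w2.png

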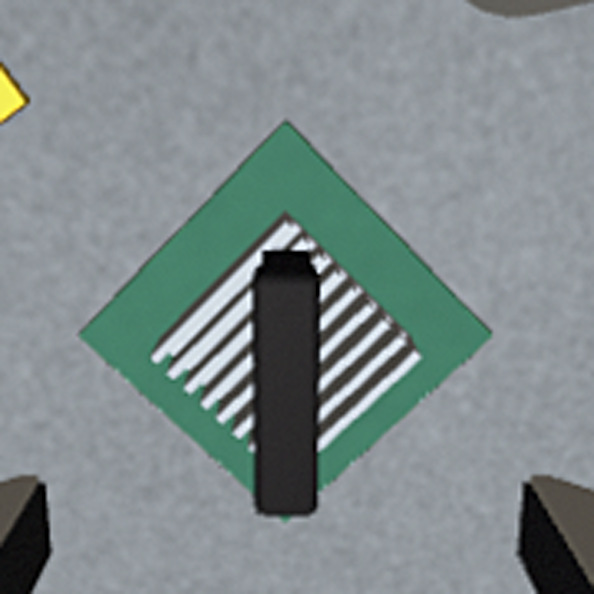

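The crop shows the green module with its finned block and black bar upright at (287,390). Both fingers stand clear of it, so I'm descending to grasp the bar.

move_arm(motion=[[0.025, 0, 0.0003, 0, 0, 0, 0], [0.035, 0, 0.0003, 0, 0, 0, 0], [0.025, 0, 0, 0, 0, 0, 0], [0.014, 0, 0, 0, 0, 0, 0], [0, 0, 0, 0, 0, 0, 0.4], [0, 0, 0, 0, 0, 0, 1], [0, 0, 0, 0, 0, 0, 1], [0, 0, 0, 0, 0, 0, 1]], grip_force=40)

```text
time_s: 3.25
tool_pos: [0.5688, -0.2598, 0.2626]
orientation: [1.902, 1.569, -0.384]
force: [0.2, 0.6, -0.1]
gripper_width: 0.0574
```

Run:
```python
from h import *
st()
```

```text
t 3.25 p [ 0.5688 -0.2598  0.2626] yaw -41.0 tilt [ 0.0013 -0.0005] F [ 0.2  0.6 -0.1] M [-0.03 -0.04  0.04] w 0.0574 q [ 0.48  0.74 -0.15  1.64  0.15  0.77 -0.45]
```

move_arm(motion=[[0, 0, 0, 0, 0, 0, 1], [0, 0, 0, 0, 0, 0, 1], [0, 0, 0, 0, 0, 0, 1], [0, 0, 0, 0, 0, 0, 1], [0, 0, 0, 0, 0, 0, 1], [-0.005, 0, 0, 0, 0, 0, 1], [-0.01, 0, 0, 0, 0, 0, 1], [0, 0, 0, 0, 0, 0, 1]])

```text
time_s: 4.25
tool_pos: [0.5688, -0.2598, 0.2776]
orientation: [1.992, 1.569, -0.294]
force: [1.5, -0.4, -5.4]
gripper_width: 0.0176
```

Run:
```python
from h import *
st()
```

```text
t 4.25 p [ 0.5688 -0.2598  0.2776] yaw -41.0 tilt [ 0.0015 -0.0004] F [ 1.5 -0.4 -5.4] M [-0.05 -0.08  0.02] w 0.0176 q [ 0.49  0.72 -0.15  1.63  0.14  0.8  -0.45]
```

Run:
```python
from h import *
d=dict(np.load("top0.npz")); P=cloud(d)
im=d["color"][:,:,::-1]
a=im[180:216,238:274].astype(float)*2.5
cv2.imwrite("pics/well0.png",cv2.resize(np.clip(a,0,255).astype(np.uint8),None,fx=14,fy=14,interpolation=2))
print(np.round(P[184:212,240:270,2]*1000).astype(int))
```

```text
[[  41   39   39   44   40   41   42   41   42   43   40   39   43   42
    41   41   41   41   40   39   40   40   42   41   41   44   42   39
    42   42]
 [  39   39   40   41   43   39   42   40   38   39   40   39   40   41
    41   44   35   47   43   42   42   37   41   41   39   40   40   39
    42   38]
 [  41   42   43   41   37   38   39   43   42   39   43   42   41   43
    42   42   40   40   39   42   42   41   45   43   41   40   40   40
    39   40]
 [  42   41   41   31   31   34   35   32   38   36   39   41   41   40
    36   41   37   40   38   39   42   42   39   38   39   38   38   36
    40   43]
 [  39   41   36   30   13   11    9    9    4    5    8    9    8 1072
     9   13   12   14   13   15   15   17   15   16   18   17   17   39
    40   40]
 [  39   43   42   26   17   27   31   31   30    6    6   15   12   11
     9   12   10    7    6    6    7   12    7    6   10    9    5   37
    38   42]
 [  44   43   37   29   18   28   28   29   28   22    8    7    3    6
    11   12   12    6   11    7    8    9    9    8    8    6   11   41
    42   40]
 
[... 2596 characters left out ...]
  7    5    4   13    8    7   10   12    9   11    6   38
    42   41]
 [  40   40   34   20    8 1072   12   10   12    9   10   10   10   12
     8    9   10   10    9    4    6    9    9    9    6   12   37   41
    40   42]
 [  43   41   34   20    8   10   11    7   11    8   14   13   10   12
     7    8    8    6   10    7    8   10    8    9   10    9   37   44
    40   43]
 [  41   37   32   17    8    9   10   11   12    8   10    6   10    7
     5    7    7   10    8    9    5    7    9    9   12   15   38   40
    46   44]
 [  44   40   31   18   12    8    8    9   12    8   12   12   11    9
    11    5    9    9    9   11    9    9   10    6   10   11   38   44
  1072   37]]
```

View pics/well0.png

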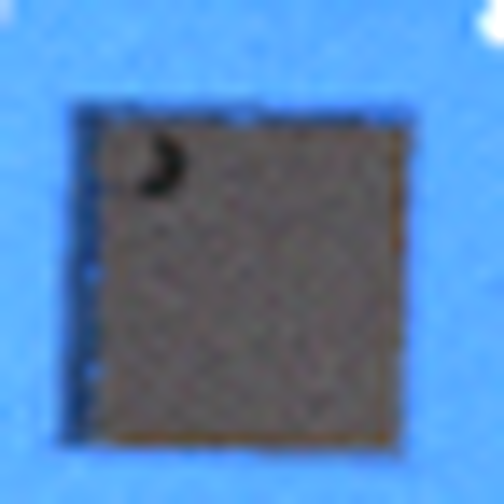

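The raised pin shows as a dark crescent at (160,165) in the upper left of the enlarged well. The depth reads 29 mm there against 9 mm elsewhere, so it is the dock (+x,+y) corner. I'll turn the module by +174° on the way and look at the dock from the wrist.

Run:
```python
from h import *
R=Rtool(-41); p=np.array([.5688,-.2598,.2776]); tgt=np.array([.65,.266,.45]); n=18
w=np.array([.5]+[1]*16+[.5]); w/=w.sum()
tot=-np.radians(174)
for i in range(n):
    sh=R.T@((tgt-p)*w[i]); print(np.round(sh,4).tolist(),round(tot*w[i],4)); R=R@Rn.from_rotvec([tot*w[i],0,0]).as_matrix()
print(np.degrees(np.arctan2(R[1,1],R[0,1])))
```

```text
[-0.0051, -0.0083, -0.0132] -0.0893
[-0.0101, -0.0143, -0.0279] -0.1786
[-0.0101, -0.0091, -0.0299] -0.1786
[-0.0101, -0.0036, -0.0311] -0.1786
[-0.0101, 0.002, -0.0312] -0.1786
[-0.0101, 0.0075, -0.0304] -0.1786
[-0.0101, 0.0128, -0.0286] -0.1786
[-0.0101, 0.0176, -0.0259] -0.1786
[-0.0101, 0.022, -0.0223] -0.1786
[-0.0101, 0.0256, -0.018] -0.1786
[-0.0101, 0.0284, -0.0132] -0.1786
[-0.0101, 0.0303, -0.008] -0.1786
[-0.0101, 0.0312, -0.0025] -0.1786
[-0.0101, 0.0311, 0.0031] -0.1786
[-0.0101, 0.0301, 0.0086] -0.1786
[-0.0101, 0.0281, 0.0138] -0.1786
[-0.0101, 0.0252, 0.0186] -0.1786
[-0.0051, 0.0107, 0.0114] -0.0893
133.0
```

Run:
```python
from h import *
R=Rtool(-41); p=np.array([.5688,-.2598,.2776]); tgt=np.array([.65,.266,.45])
wl=np.array([0,0,0.1,.5]+[1]*12+[.7,.3]); wl/=wl.sum()
wr=np.array([.5]+[1]*16+[.5]); wr/=wr.sum()
wz=np.array([.03,.045,.045,.03,.015,.0074]+[0]*12)
tot=-np.radians(174)
for i in range(18):
    dp=np.r_[(tgt-p)[:2]*wl[i],wz[i]]
    sh=R.T@dp; print(np.round(sh,4).tolist(),round(tot*wr[i],4)); R=R@Rn.from_rotvec([tot*wr[i],0,0]).as_matrix()
```

```text
[-0.03, 0.0, 0.0] -0.0893
[-0.045, 0.0, 0.0] -0.1786
[-0.045, -0.0011, -0.0037] -0.1786
[-0.03, -0.0023, -0.0194] -0.1786
[-0.015, 0.0025, -0.039] -0.1786
[-0.0074, 0.0094, -0.038] -0.1786
[0.0, 0.016, -0.0357] -0.1786
[0.0, 0.022, -0.0323] -0.1786
[0.0, 0.0274, -0.0279] -0.1786
[0.0, 0.032, -0.0226] -0.1786
[0.0, 0.0355, -0.0165] -0.1786
[0.0, 0.0378, -0.01] -0.1786
[0.0, 0.039, -0.0031] -0.1786
[0.0, 0.0389, 0.0039] -0.1786
[0.0, 0.0376, 0.0108] -0.1786
[0.0, 0.0351, 0.0173] -0.1786
[0.0, 0.022, 0.0163] -0.1786
[0.0, 0.0081, 0.0085] -0.0893
```

move_arm(motion=[[-0.03, 0, 0, -0.0893, 0, 0, 1], [-0.045, 0, 0, -0.1786, 0, 0, 1], [-0.045, -0.0011, -0.0037, -0.1786, 0, 0, 1], [-0.03, -0.0023, -0.0194, -0.1786, 0, 0, 1], [-0.015, 0.0025, -0.039, -0.1786, 0, 0, 1], [-0.0074, 0.0094, -0.038, -0.1786, 0, 0, 1], [0, 0.016, -0.0357, -0.1786, 0, 0, 1], [0, 0.022, -0.0323, -0.1786, 0, 0, 1]])

```text
time_s: 5.25
tool_pos: [0.5958, -0.0811, 0.449]
orientation: [-1.554, 1.57, -2.496]
force: [0.3, -0.5, -4.5]
gripper_width: 0.0181
```

move_arm(motion=[[0, 0.0274, -0.0279, -0.1786, 0, 0, 1], [0, 0.032, -0.0226, -0.1786, 0, 0, 1], [0, 0.0355, -0.0165, -0.1786, 0, 0, 1], [0, 0.0378, -0.01, -0.1786, 0, 0, 1], [0, 0.039, -0.0031, -0.1786, 0, 0, 1], [0, 0.0389, 0.0039, -0.1786, 0, 0, 1], [0, 0.0376, 0.0108, -0.1786, 0, 0, 1], [0, 0.0351, 0.0173, -0.1786, 0, 0, 1]])

```text
time_s: 6.25
tool_pos: [0.6443, 0.2278, 0.4484]
orientation: [-2.456, 1.569, -1.969]
force: [1.0, -0.4, -6.4]
gripper_width: 0.0178
```

move_arm(motion=[[0, 0.022, 0.0163, -0.1786, 0, 0, 1], [0, 0.0081, 0.0085, -0.0893, 0, 0, 1], [0, 0, 0, 0, 0, 0, 1], [0, 0, 0, 0, 0, 0, 1], [0, 0, 0, 0, 0, 0, 1], [0, 0, 0, 0, 0, 0, 1], [0, 0, 0, 0, 0, 0, 1], [0, 0, 0, 0, 0, 0, 1]])

```text
time_s: 7.25
tool_pos: [0.65, 0.2658, 0.4493]
orientation: [-0.431, 1.571, 0.319]
force: [0.4, 0.8, -5.1]
gripper_width: 0.0178
```

Run:
```python
from h import *
import pickle
st(); d=grab("wrist"); st()
pickle.dump(d,open("w3.pkl","wb")); cv2.imwrite("pics/w3.png",d["color"][:,:,::-1])
```

```text
t 7.25 p [0.65   0.2658 0.4493] yaw 132.95 tilt [0.0001 0.    ] F [ 0.4  0.8 -5.1] M [ 0.1  -0.15  0.05] w 0.0178 q [-0.01  0.82 -0.94  1.16  0.63  1.45  1.47]
t 7.3 p [0.65   0.2659 0.4493] yaw 132.96 tilt [0.     0.0001] F [-1.2 -0.5 -5. ] M [ 0.09 -0.18  0.01] w 0.0177 q [-0.01  0.82 -0.94  1.16  0.63  1.45  1.47]
```

View pics/w3.png

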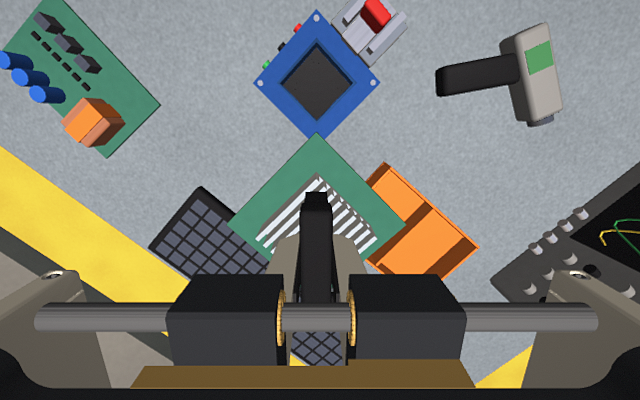

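Run:
```python
from h import *
import pickle
d=pickle.load(open("w3.pkl","rb")); im=np.ascontiguousarray(d["color"][:,:,::-1]);hsv=cv2.cvtColor(im,cv2.COLOR_BGR2HSV)
P=cloud(d)
roi=np.zeros(im.shape[:2],bool);roi[0:150,245:390]=1
b=((hsv[...,0]>100)&(hsv[...,0]<125)&(hsv[...,1]>110)&roi)
print("dock z",np.median(P[b][:,2]),"table",np.median(P[100:160,420:480,2]))
cn,_=cv2.findContours(b.astype(np.uint8),cv2.RETR_CCOMP,cv2.CHAIN_APPROX_NONE)
cn=sorted(cn,key=cv2.contourArea)[::-1][:2]
c0=np.array([.562,.184])
for it in range(2):
  for name,c,half in (("outer",cn[0],58),("inner",cn[1],33.5)):
    W=(ray(d,c[:,0,:],0.04)[:,:2]-c0)*1000
    a=np.radians(-2); q=W@np.array([[np.cos(a),-np.sin(a)],[np.sin(a),np.cos(a)]])
    if it==0: print(name,cv2.minAreaRect((W+c0*1000).astype(np.float32)))
    for ax in (0,1):
      for sg in (1,-1):
        m=(np.abs(q[:,ax]*sg-half)<8)&(np.abs(q[:,1-ax])<half*.75)
        if m.sum()<5: print(name,ax,sg,"few");continue
        k=np.polyfit(q[m,1-ax],q[m,ax],1); r=q[m,ax]-np.polyval(k,q[m,1-ax]); k=np.polyfit(q[m,1-ax][abs(r)<1.2],q[m,ax][abs(r)<1.2],1)
        if it==0: print(name,"xy"[ax],sg,"pos",round(k[1],2),"ang",round(np.degrees(np.arctan(k[0]))*(-1 if ax==0 else 1)-2,2),m.sum())
# module flange in hand
z=d["state"]["tool_pos"][2]-.167-.057
g=((hsv[...,0]>55)&(hsv[...,0]<95)&(hsv[...,1]>60)); g[:, :225]=0;g[:,415:]=0;g[:130]=0;g[250:]=0
print("flange z",np.median(P[g][:,2]),z)
R,t=Rn.from_euler("xyz",d["state"]["orientation"]).as_matrix(),np.array(d["state"]["tool_pos"])
c=max(cv2.findContours(g.astype(np.uint8),0,cv2.CHAIN_APPROX_NONE)[0],key=cv2.contourArea)[:,0,:]
T=(ray(d,c,z)-t)@R*1000 # tool
y,zz=T[:,1],T[:,2]
# edges from corner (tool -z): lines zz = -70.7 +- y
for sg in (1,-1):
    m=(abs(zz-(-70.7+sg*y))<5)&(sg*y>8)&(sg*y<60)
    k=np.polyfit(y[m],zz[m],1); print("edge",sg,np.round(k,3),"ang",np.degrees(np.arctan(k[0])),m.sum())
```

```text
dock z 0.040644993111481786 table 0.000965966821647235
outer ((561.543212890625, 183.928466796875), (116.3426742553711, 115.85929107666016), 88.31061553955078)
outer x 1 pos 57.46 ang -1.62 52
outer x -1 pos -57.49 ang -1.72 57
outer y 1 pos 57.36 ang -2.5 54
outer y -1 pos -57.32 ang -1.87 58
inner ((563.721923828125, 186.12420654296875), (63.64417266845703, 63.83988952636719), 88.24239349365234)
inner x 1 pos 33.13 ang -2.5 28
inner x -1 pos -29.41 ang -1.92 33
inner y 1 pos 33.42 ang -1.4 32
inner y -1 pos -29.18 ang -1.84 30
flange z 0.22621447759119215 0.22529067183256207
edge 1 [  1.01  -70.532] ang 45.2910554130743 69
edge -1 [ -1.005 -70.849] ang -45.14262077180428 69
```

The wrist picture shows the dock at (317,75), the raised pin out of view, and the held flange's corner at (317,133). The dock fit gives a centre of (0.562, 0.184) and a yaw of −1.9°. The module is centred in the grip within about 0.2 mm, so I'm moving over the well.

move_arm(motion=[[0, 0.0002, -0.02, -0.002, 0, 0, 1], [0.02, 0, -0.035, 0, 0, 0, 1], [0.03, 0, -0.035, 0, 0, 0, 1], [0.035, 0, -0.02, 0, 0, 0, 1], [0.025, 0, -0.01, 0, 0, 0, 1], [0.019, 0, 0, 0, 0, 0, 1], [0, 0, 0, 0, 0, 0, 1], [0, 0, 0, 0, 0, 0, 1]])

```text
time_s: 8.3
tool_pos: [0.5628, 0.1853, 0.3213]
orientation: [0.02, 1.568, 0.772]
force: [-0.2, 0.4, -4.7]
gripper_width: 0.0176
```

Run:
```python
from h import *
st(); d=grab("scene"); im=d["color"][:,:,::-1]
cv2.imwrite("pics/s4.png",cv2.resize(im[170:300,290:450],None,fx=4.5,fy=4.5,interpolation=2)); st()
```

```text
t 8.3 p [0.5628 0.1853 0.3213] yaw 133.1 tilt [0.0022 0.0022] F [-0.2  0.4 -4.7] M [ 0.13 -0.06  0.02] w 0.0176 q [ 0.17  0.78 -0.92  1.68  0.71  1.04  1.34]
t 8.35 p [0.5628 0.1852 0.3215] yaw 133.1 tilt [0.0025 0.0021] F [ 1.3 -0.1 -4.9] M [ 0.12 -0.1   0.01] w 0.0178 q [ 0.17  0.78 -0.92  1.68  0.71  1.04  1.34]
```

View pics/s4.png

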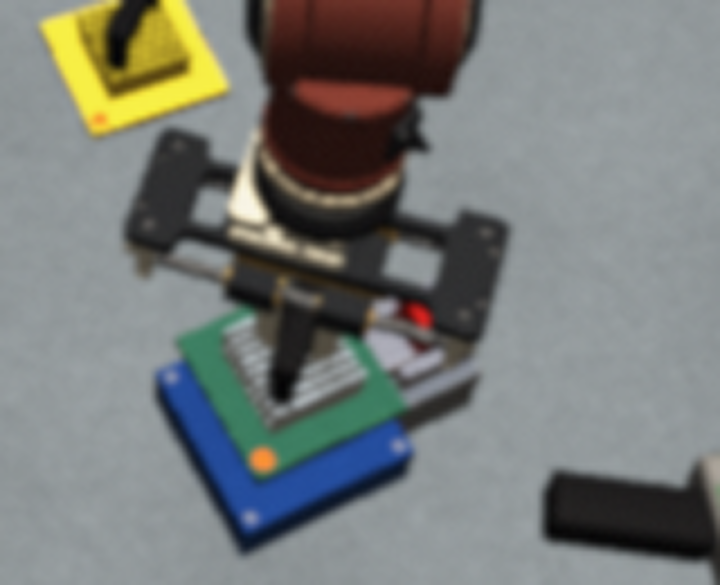

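move_arm(motion=[[0.004, -0.0004, -0.0015, 0, 0.003, 0, 1], [0.008, 0, 0, 0, 0, 0, 1], [0.006, 0, 0, 0, 0, 0, 1], [0.004, 0, 0, 0, 0, 0, 1], [0.002, 0, 0, 0, 0, 0, 1], [0, 0, 0, 0, 0, 0, 1], [0, 0, 0, 0, 0, 0, 1], [0, 0, 0, 0, 0, 0, 1]])

```text
time_s: 9.35
tool_pos: [0.5616, 0.1852, 0.3002]
orientation: [-0.2, 1.567, 0.553]
force: [-1.6, 1.8, 11.3]
gripper_width: 0.0179
```

Run:
```python
from h import *
st()
```

```text
t 9.35 p [0.5616 0.1852 0.3002] yaw 133.15 tilt [0.0033 0.002 ] F [-1.6  1.8 11.3] M [-0.26  0.34 -0.03] w 0.0179 q [ 0.16  0.81 -0.9   1.7   0.74  1.    1.31]
```

Contact came with the underside 2.4 mm into the chamfer. The force and moment point to the −y edge, so I'll nudge +y and press gently.

move_arm(motion=[[0, 0.0007, 0.0007, 0, 0, 0, 1], [0.001, 0, 0, 0, 0, 0, 1], [0.001, 0, 0, 0, 0, 0, 1], [0, 0, 0, 0, 0, 0, 1], [0, 0, 0, 0, 0, 0, 1], [0, 0, 0, 0, 0, 0, 1], [0, 0, 0, 0, 0, 0, 1], [0, 0, 0, 0, 0, 0, 1]])

```text
time_s: 10.35
tool_pos: [0.562, 0.1869, 0.2994]
orientation: [-0.169, 1.564, 0.585]
force: [-2.2, 1.3, 14.8]
gripper_width: 0.0175
```

Run:
```python
from h import *
st()
```

```text
t 10.35 p [0.562  0.1869 0.2994] yaw 133.17 tilt [0.0059 0.0039] F [-2.2  1.3 14.8] M [-0.2   0.23 -0.02] w 0.0175 q [ 0.16  0.81 -0.9   1.7   0.74  1.    1.31]
```

move_arm(motion=[[-0.004, -0.0007, -0.0007, 0, 0, 0, 1], [-0.004, 0, 0, 0, 0, 0, 1], [-0.002, 0, 0, 0, 0, 0, 1], [0, 0, 0, 0, 0, 0, 1], [0, 0, 0, 0, 0, 0, 1], [0, 0, 0, 0, 0, 0, 1], [0, 0, 0, 0, 0, 0, 1], [0, 0, 0, 0, 0, 0, 1]])

```text
time_s: 11.35
tool_pos: [0.5614, 0.1828, 0.3041]
orientation: [3.111, 1.568, -2.421]
force: [0.8, 0.2, -5.4]
gripper_width: 0.0178
```

Run:
```python
from h import *
import pickle
st(); d=grab("wrist"); st()
pickle.dump(d,open("w5.pkl","wb")); cv2.imwrite("pics/w5.png",d["color"][:,:,::-1])
```

```text
t 11.35 p [0.5614 0.1828 0.3041] yaw 133.08 tilt [-0.0023 -0.002 ] F [ 0.8  0.2 -5.4] M [ 0.12 -0.11 -0.01] w 0.0178 q [ 0.16  0.8  -0.91  1.7   0.73  1.02  1.32]
t 11.4 p [0.5614 0.1828 0.3042] yaw 133.07 tilt [-0.0022 -0.0019] F [ 0.  -0.  -4.7] M [ 0.09 -0.19  0.03] w 0.0177 q [ 0.16  0.8  -0.91  1.7   0.73  1.02  1.32]
```

View pics/w5.png

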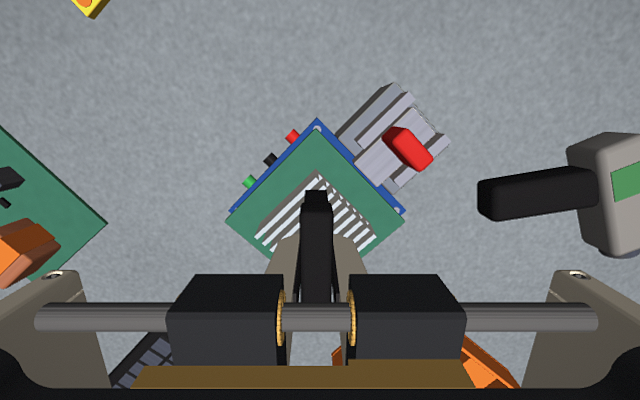

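```bash
cat > rel.py <<'E'
from h import *
def rel(d,verbose=True,dz=0.0006):
    im=np.ascontiguousarray(d["color"][:,:,::-1]);hsv=cv2.cvtColor(im,cv2.COLOR_BGR2HSV)
    t=np.array(d["state"]["tool_pos"]);R=Rn.from_euler("xyz",d["state"]["orientation"]).as_matrix()
    g=((hsv[...,0]>55)&(hsv[...,0]<95)&(hsv[...,1]>60)); b=((hsv[...,0]>100)&(hsv[...,0]<125)&(hsv[...,1]>110))
    for m in (g,b): m[:,:215]=0;m[:,425:]=0;m[:100]=0;m[245:]=0
    zf=t[2]-.167-.057-dz
    a=np.radians(-1.93); Q=np.array([[np.cos(a),-np.sin(a)],[np.sin(a),np.cos(a)]])
    out={}
    for name,m,z,half in (("flange",g,zf,50),("dock",b|g,0.04,58)):
        c=max(cv2.findContours(m.astype(np.uint8),0,cv2.CHAIN_APPROX_NONE)[0],key=cv2.contourArea)[:,0,:]
        q=(ray(d,c,z)[:,:2]-[.562,.184])@Q*1000
        for ax in (0,1):
            s=(abs(q[:,ax]+half)<6)&(q[:,1-ax]>-half+6)&(q[:,1-ax]<half-12)
            if name=="dock" and ax==0: s&=abs(q[:,1])>17   # bolt/guide
            x,y=q[s,1-ax],q[s,ax]
            k=np.polyfit(x,y,1); 
            for _ in range(3):
                r=y-np.polyval(k,x); ok=abs(r)<1; k=np.polyfit(x[ok],y[ok],1)
            pos=k[1]+half; out[name,"xy"[ax]]=pos
            if verbose: print(name,"xy"[ax],"offset of centre from est dock frame",round(pos,2),"ang",round(np.degrees(np.arctan(k[0]))*(-1 if ax==0 else 1),2),ok.sum())
    return out
E
python3 - <<'E'
from rel import *
import pickle
d=pickle.load(open("w5.pkl","rb")); rel(d)
im=d["color"][:,:,::-1]; cv2.imwrite("pics/w5c.png",cv2.resize(im[100:250,215:425],None,fx=3.8,fy=3.8,interpolation=2))
E
```

```text
flange x offset of centre from est dock frame -2.06 ang -0.27 76
flange y offset of centre from est dock frame -4.1 ang -0.32 76
dock x offset of centre from est dock frame 0.32 ang -0.08 49
dock y offset of centre from est dock frame 0.47 ang 0.09 76
```

View pics/w5c.png

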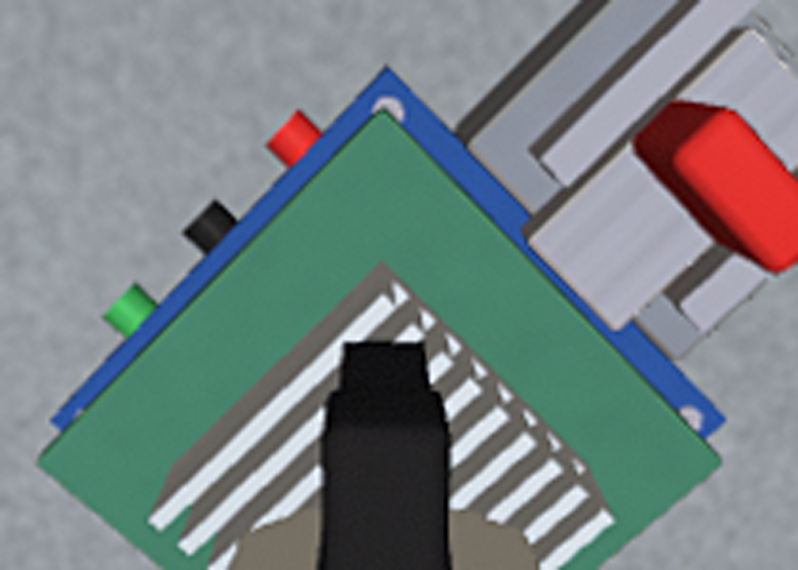

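Run:
```python
from h import *
import pickle
for f in ("w3.pkl","w5.pkl"):
    d=pickle.load(open(f,"rb")); im=np.ascontiguousarray(d["color"][:,:,::-1]);hsv=cv2.cvtColor(im,cv2.COLOR_BGR2HSV)
    t=np.array(d["state"]["tool_pos"]);R=Rn.from_euler("xyz",d["state"]["orientation"]).as_matrix()
    g=((hsv[...,0]>55)&(hsv[...,0]<95)&(hsv[...,1]>60)); g[:,:215]=0;g[:,425:]=0;g[:100]=0;g[245:]=0
    P=cloud(d)
    T=(P[g]-t)@R
    T=T[abs(T[:,0]-.225)<.012]
    A=np.c_[T[:,1],T[:,2],np.ones(len(T))]; k=np.linalg.lstsq(A,T[:,0],rcond=None)[0]
    r=T[:,0]-A@k; ok=abs(r)<.003; k=np.linalg.lstsq(A[ok],T[ok,0],rcond=None)[0]
    print(f,"plane x=",np.round(k,4),"deg",np.degrees(k[:2]).round(2),len(T))
    c=max(cv2.findContours(g.astype(np.uint8),0,cv2.CHAIN_APPROX_NONE)[0],key=cv2.contourArea)[:,0,:]
    # ray-plane in tool frame
    He=np.asarray(d["hand_eye"]);K=np.asarray(d["intrinsics"])
    rr=np.c_[(c[:,0]-K[0,2])/K[0,0],(c[:,1]-K[1,2])/K[1,1],np.ones(len(c))]@He[:3,:3].T; o=He[:3,3]
    s=(k[2]+k[0]*o[1]+k[1]*o[2]-o[0])/(rr[:,0]-k[0]*rr[:,1]-k[1]*rr[:,2])
    q=(o+rr*s[:,None])*1000; y,zz=q[:,1],q[:,2]
    ks=[]
    for sg in (1,-1):
        m=(abs(zz-(-70.7+sg*y))<7)&(sg*y>8)&(sg*y<60); kk=np.polyfit(y[m],zz[m],1);ks.append(kk); print("edge",sg,np.round(kk,3),"ang",np.degrees(np.arctan(kk[0])).round(2))
    yc=(ks[1][1]-ks[0][1])/(ks[0][0]-ks[1][0]); print("corner y,z",yc,ks[0][0]*yc+ks[0][1])
```

```text
w3.pkl plane x= [-0.0024 -0.0005  0.2231] deg [-0.14 -0.03] 6354
edge 1 [  1.009 -70.575] ang 45.27
edge -1 [ -1.005 -70.909] ang -45.15
corner y,z -0.16571428881662248 -70.74197765879077
w5.pkl plane x= [0.0111 0.038  0.2228] deg [0.64 2.18] 6520
edge 1 [  1.012 -72.687] ang 45.34
edge -1 [ -0.988 -73.876] ang -44.65
corner y,z -0.5950006387822057 -73.28859345432775
```

The module pitched about 2.2° in the grip, with its bottom swung toward tool −z. That fits a chamfer hit on the +x+y side, so vision was right and my nudge was wrong. I'll re-level it by tilting the tool with a firmer grip, re-centre and measure again.

```bash
cat > mod.py <<'E'
from h import *
def modpose(d,yr=(215,425),vr=(100,245)):
    """module rotation (axes in tool) and bottom centre in tool frame, from held flange seen by wrist cam"""
    im=np.ascontiguousarray(d["color"][:,:,::-1]);hsv=cv2.cvtColor(im,cv2.COLOR_BGR2HSV)
    t=np.array(d["state"]["tool_pos"]);R=Rn.from_euler("xyz",d["state"]["orientation"]).as_matrix()
    g=((hsv[...,0]>55)&(hsv[...,0]<95)&(hsv[...,1]>60)); g[:,:yr[0]]=0;g[:,yr[1]:]=0;g[:vr[0]]=0;g[vr[1]:]=0
    P=cloud(d); T=(P[g]-t)@R; T=T[abs(T[:,0]-.225)<.015]
    A=np.c_[T[:,1],T[:,2],np.ones(len(T))]; k=np.linalg.lstsq(A,T[:,0],rcond=None)[0]
    for _ in range(3):
        r=T[:,0]-A@k; ok=abs(r)<.003; k=np.linalg.lstsq(A[ok],T[ok,0],rcond=None)[0]
    c=max(cv2.findContours(g.astype(np.uint8),0,cv2.CHAIN_APPROX_NONE)[0],key=cv2.contourArea)[:,0,:]
    He=np.asarray(d["hand_eye"]);K=np.asarray(d["intrinsics"])
    rr=np.c_[(c[:,0]-K[0,2])/K[0,0],(c[:,1]-K[1,2])/K[1,1],np.ones(len(c))]@He[:3,:3].T; o=He[:3,3]
    s=(k[2]+k[0]*o[1]+k[1]*o[2]-o[0])/(rr[:,0]-k[0]*rr[:,1]-k[1]*rr[:,2])
    q=(o+rr*s[:,None])*1000; y,zz=q[:,1],q[:,2]; ks=[]
    for sg in (1,-1):
        m=(abs(zz-(-72+sg*y))<7)&(sg*y>8)&(sg*y<55); kk=np.polyfit(y[m],zz[m],1)
        for _ in range(3):
            r=zz[m]-np.polyval(kk,y[m]); kk=np.polyfit(y[m][abs(r)<1],zz[m][abs(r)<1],1)
        ks.append(kk)
    yc=(ks[1][1]-ks[0][1])/(ks[0][0]-ks[1][0]); zc=ks[0][0]*yc+ks[0][1]
    ang=(np.arctan(ks[0][0])+np.arctan(ks[1][0]))/2  # rotation y->z
    n=np.array([1,-k[0],-k[1]]); n/=np.linalg.norm(n)
    diag=np.array([0,-np.sin(ang),np.cos(ang)]); diag-=n*(diag@n); diag/=np.linalg.norm(diag)
    # module axes: down=n, diag=notch direction
    corner=np.array([k[2]+k[0]*yc/1e3+k[1]*zc/1e3,yc/1e3,zc/1e3])
    bottom=corner+diag*.0707+n*.038
    M=np.c_[n,np.cross(diag,n),diag]  # like tool frame (x down,y,z=diag)
    print("mod-in-tool: plane deg",np.degrees(k[:2]).round(2),"yaw deg",round(np.degrees(ang),2),"bottom",(bottom*1e3).round(2), "edges",[round(float(np.degrees(np.arctan(a[0]))),2) for a in ks])
    return M,bottom,R,t
def aim(d,centre,dockyaw,zb):
    M,b,R,t=modpose(d)
    Rw=Rtool(dockyaw+135) # desired module "tool-like" frame
    Rs=Rw@M.T; ts=np.array([*centre,zb])-Rs@b
    print("now bottom world",((t+R@b)*1e3).round(2),"target TCP",ts.round(4))
    print("shift(tool)",(R.T@(ts-t)).round(4),"turn",Rn.from_matrix(R.T@Rs).as_rotvec().round(4))
E
python3 - <<'E'
from mod import *
import pickle
d=pickle.load(open("w3.pkl","rb")); modpose(d)
d=pickle.load(open("w5.pkl","rb")); aim(d,[.5621,.1842],-1.93,.046)
E
```

```text
mod-in-tool: plane deg [-0.14 -0.03] yaw deg 0.12 bottom [ 2.6106e+02 -1.8000e-01 -5.0000e-02] edges [45.36, -45.11]
mod-in-tool: plane deg [0.64 2.18] yaw deg 0.34 bottom [260.67  -1.47  -4.02] edges [45.26, -44.57]
now bottom world [558.85 178.46  43.48] target TCP [0.5588 0.1791 0.3066]
shift(tool) [-0.0025 -0.0009 -0.0044] turn [-0.0061 -0.0411  0.0111]
```

move_arm(motion=[[-0.002, -0.0005, -0.0022, -0.003, -0.02, 0.0055, 1], [-0.0005, -0.0004, -0.0022, -0.0031, -0.0211, 0.0056, 1], [0, 0, 0, 0, 0, 0, 1], [0, 0, 0, 0, 0, 0, 1], [0, 0, 0, 0, 0, 0, 1], [0, 0, 0, 0, 0, 0, 1], [0, 0, 0, 0, 0, 0, 1], [0, 0, 0, 0, 0, 0, 1]], grip_force=58)

```text
time_s: 12.4
tool_pos: [0.5588, 0.1792, 0.3067]
orientation: [0.281, 1.531, 1.039]
force: [0.0, -0.4, -4.7]
gripper_width: 0.018
```

Run:
```python
from mod import *
from rel import rel
import pickle
st(); d=grab("wrist")
pickle.dump(d,open("w6.pkl","wb")); aim(d,[.5621,.1842],-1.93,.044); rel(d)
```

```text
t 12.4 p [0.5588 0.1792 0.3067] yaw 133.44 tilt [0.0201 0.0343] F [ 0.  -0.4 -4.7] M [-0.   -0.09 -0.01] w 0.018 q [ 0.19  0.79 -0.92  1.72  0.73  0.97  1.32]
mod-in-tool: plane deg [0.68 2.2 ] yaw deg 0.33 bottom [260.65  -1.56  -4.15] edges [45.32, -44.65]
now bottom world [562.11 184.13  46.03] target TCP [0.5589 0.179  0.3046]
shift(tool) [ 0.002  -0.0002 -0.0001] turn [ 0.0002 -0.0003  0.0009]
flange x offset of centre from est dock frame 0.22 ang -0.03 77
flange y offset of centre from est dock frame 0.36 ang 0.16 78
dock x offset of centre from est dock frame 0.35 ang -0.09 49
dock y offset of centre from est dock frame 0.21 ang -0.01 72
```

move_arm(motion=[[0.002, 0, -0.0001, 0, 0, 0, 1], [0.003, 0, -0.0001, 0, 0, 0, 1], [0.002, 0, -0.0001, 0, 0, 0, 1], [0.002, 0, -0.0001, 0, 0, 0, 1], [0.002, -0.0001, 0, 0, 0, 0, 1], [0, 0, 0, 0, 0, 0, 1], [0, 0, 0, 0, 0, 0, 1], [0, 0, 0, 0, 0, 0, 1]])

```text
time_s: 13.45
tool_pos: [0.5588, 0.1792, 0.2958]
orientation: [0.278, 1.531, 1.036]
force: [0.7, 0.2, -5.6]
gripper_width: 0.0174
```

Run:
```python
from h import *
st()
```

```text
t 13.45 p [0.5588 0.1792 0.2958] yaw 133.44 tilt [0.0203 0.0344] F [ 0.7  0.2 -5.6] M [ 0.05 -0.09 -0.02] w 0.0174 q [ 0.18  0.8  -0.91  1.73  0.75  0.95  1.31]
```

It is inside the mouth with no contact force. Continuing down past the pin height.

move_arm(motion=[[0.002, 0, -0.0001, 0, 0, 0, 1], [0.002, 0, -0.0001, 0, 0, 0, 1], [0.002, 0, 0, 0, 0, 0, 1], [0.002, 0, -0.0001, 0, 0, 0, 1], [0.002, -0.0001, -0.0001, 0, 0, 0, 1], [0.002, 0, 0, 0, 0, 0, 1], [0, 0, 0, 0, 0, 0, 1], [0, 0, 0, 0, 0, 0, 1]])

```text
time_s: 14.45
tool_pos: [0.5588, 0.1793, 0.2837]
orientation: [0.28, 1.531, 1.038]
force: [-0.7, -0.3, -5.5]
gripper_width: 0.0175
```

Run:
```python
from h import *
st()
```

```text
t 14.45 p [0.5588 0.1793 0.2837] yaw 133.44 tilt [0.0203 0.0344] F [-0.7 -0.3 -5.5] M [ 0.03 -0.07 -0.03] w 0.0175 q [ 0.17  0.82 -0.9   1.74  0.76  0.93  1.3 ]
```

move_arm(motion=[[0.003, 0, -0.0001, 0, 0, 0, 1], [0.003, 0, -0.0001, 0, 0, 0, 1], [0.003, -0.0001, -0.0001, 0, 0, 0, 1], [0.0025, 0, -0.0001, 0, 0, 0, 1], [0.001, 0, 0, 0, 0, 0, 1], [0.001, 0, 0, 0, 0, 0, 1], [0, 0, 0, 0, 0, 0, 1], [0, 0, 0, 0, 0, 0, 1]])

```text
time_s: 15.45
tool_pos: [0.5586, 0.1793, 0.2714]
orientation: [0.258, 1.532, 1.016]
force: [-3.3, -3.0, 5.4]
gripper_width: 0.0175
```

Run:
```python
from mod import *
from rel import rel
import pickle
st(); d=grab("wrist")
pickle.dump(d,open("w7.pkl","wb")); modpose(d)
```

```text
t 15.45 p [0.5586 0.1793 0.2714] yaw 133.42 tilt [0.0206 0.0332] F [-3.3 -3.   5.4] M [-0.48  0.66  0.02] w 0.0175 q [ 0.17  0.83 -0.88  1.75  0.78  0.91  1.29]
mod-in-tool: plane deg [0.53 2.15] yaw deg 0.25 bottom [260.65  -1.27  -4.04] edges [45.28, -44.77]
```

Contact with the underside at about 10.7 mm, so it is essentially seated. I'm releasing it to settle, then retreating a little and looking.

move_arm(motion=[[0, 0, 0, 0, 0, 0, 0.5], [0, 0, 0, 0, 0, 0, 0.5], [0, 0, 0, 0, 0, 0, 0.5], [0, 0, 0, 0, 0, 0, 0.5], [-0.01, 0, 0, 0, 0, 0, 0.5], [-0.03, 0, 0, 0, 0, 0, 0.5], [-0.04, 0, 0, 0, 0, 0, 0.5], [-0.02, 0, 0, 0, 0, 0, 0.5]])

```text
time_s: 16.5
tool_pos: [0.5569, 0.1765, 0.3728]
orientation: [0.235, 1.528, 0.993]
force: [0.2, 0.0, -0.8]
gripper_width: 0.046
```

Run:
```python
from h import *
import pickle
st(); d=grab("wrist"); pickle.dump(d,open("w8.pkl","wb")); cv2.imwrite("pics/w8.png",d["color"][:,:,::-1])
d=grab("scene"); pickle.dump(d,open("s8.pkl","wb")); im=d["color"][:,:,::-1]
cv2.imwrite("pics/s8.png",cv2.resize(im[190:310,300:450],None,fx=4.8,fy=4.8,interpolation=2)); st()
```

```text
t 16.5 p [0.5569 0.1765 0.3728] yaw 133.45 tilt [0.0235 0.036 ] F [ 0.2  0.  -0.8] M [ 0.11 -0.08 -0.01] w 0.046 q [ 0.23  0.72 -0.98  1.66  0.65  1.08  1.39]
t 16.6 p [0.5571 0.1765 0.3725] yaw 133.43 tilt [0.0245 0.0361] F [-0.7 -0.3 -0.4] M [ 0.05 -0.11 -0.02] w 0.0467 q [ 0.23  0.72 -0.98  1.66  0.65  1.08  1.39]
```

View pics/w8.png

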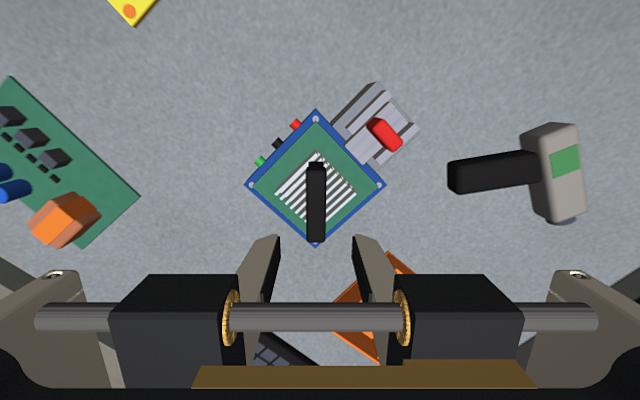

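View pics/s8.png

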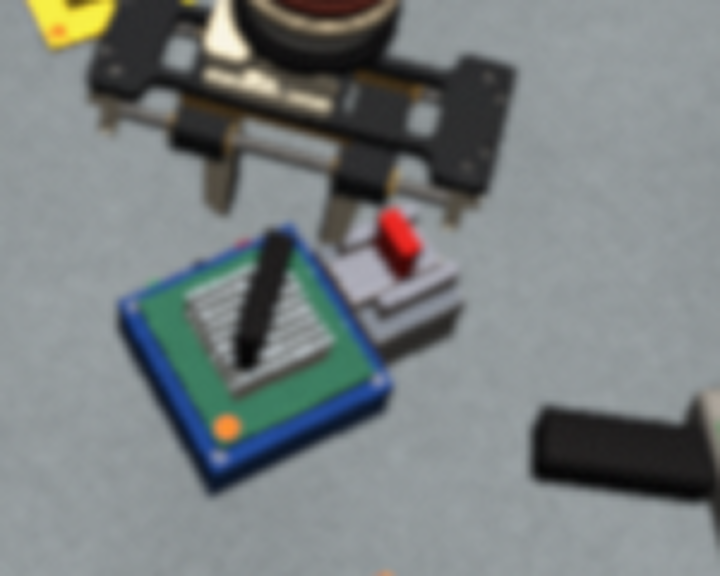

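The flange lies inside the dock's blue border on all sides in both pictures: wrist (315,185), and the scene crop with the dot at (228,428). I'll check the flange height all round and the knob position.

Run:
```python
from h import *
import pickle
for f in ("w8.pkl","s8.pkl"):
    d=pickle.load(open(f,"rb")); im=np.ascontiguousarray(d["color"][:,:,::-1]);hsv=cv2.cvtColor(im,cv2.COLOR_BGR2HSV);P=cloud(d)
    g=((hsv[...,0]>55)&(hsv[...,0]<95)&(hsv[...,1]>60)); 
    q=(P[...,:2]-[.5621,.1842]); a=np.radians(-1.93); q=q@np.array([[np.cos(a),-np.sin(a)],[np.sin(a),np.cos(a)]])
    near=(abs(q).max(-1)<.058)
    g&=near; A=np.c_[q[g],np.ones(g.sum())]; z=P[g][:,2]; ok=abs(z-np.median(z))<.006
    k=np.linalg.lstsq(A[ok],z[ok],rcond=None)[0]; print(f,"flange plane",np.round(k,4),"deg",np.degrees(k[:2]).round(2))
    b=((hsv[...,0]>100)&(hsv[...,0]<125)&(hsv[...,1]>110))&near; print("dock z",np.median(P[b][:,2]))
    for sx in (1,-1):
        for sy in (1,-1):
            m=(q[g][:,0]*sx>.032)&(q[g][:,1]*sy>.0)&ok; print(sx,sy,np.round(np.median(z[m])*1e3,2) if m.sum() else None,m.sum(),end="; ")
    print()
    r=((hsv[...,0]<8)|(hsv[...,0]>172))&(hsv[...,1]>130)&(q[...,0]<-.06)&(q[...,0]>-.13)&(abs(q[...,1])<.03)&(P[...,2]>.06)
    top=r&(P[...,2]>.099); print("knob dock frame",np.round(q[top].mean(0)*1e3,1),(q[top].min(0)*1e3).round(1),(q[top].max(0)*1e3).round(1),top.sum(),"world",P[top].mean(0).round(4))
    if f[0]=='w':
        v,u=np.nonzero(r); c=cv2.findContours(r.astype(np.uint8),0,1)[0][0]
        # top-face centroid by ray
        v,u=np.nonzero(top); w=ray(d,[u.mean(),v.mean()],.1025)[0]; print("ray",w.round(4), ((w[:2]-[.5621,.1842])@np.array([[np.cos(a),-np.sin(a)],[np.sin(a),np.cos(a)]])*1e3).round(1))
```

```text
w8.pkl flange plane [0.0011 0.002  0.0488] deg [0.07 0.11]
dock z 0.04101237782740347
1 1 48.79 236; 1 -1 48.74 550; -1 1 48.79 713; -1 -1 48.77 805; 
knob dock frame [-87.4  -1.3] [-94.5 -15.3] [-80.4  14. ] 541 world [0.4747 0.1858 0.1029]
ray [0.4747 0.1859 0.1025] [-87.4  -1.3]
s8.pkl flange plane [ 0.0029 -0.0065  0.0481] deg [ 0.16 -0.37]
dock z 0.03959183322577653
1 1 47.78 83; 1 -1 48.28 110; -1 1 47.75 87; -1 -1 47.96 40; 
knob dock frame [-84.7  -0. ] [-93.2 -28.5] [-61.   15.2] 51 world [0.4775 0.187  0.1296]
```

The flange is flat at 48.8 mm, which is 7.8 mm above the dock all round, so the module is seated. Next I'll close the fingers and push the knob (dock x −87) from behind.

Run:
```python
from h import *
plan([.4442,.1882,.37],88.07,6)
```

```text
[0.0, 0.0143, -0.0123, 0.1319, 0.0061, -0.0043]
[0.0, 0.0126, -0.0141, 0.1319, 0.0061, -0.0043]
[0.0001, 0.0106, -0.0156, 0.1319, 0.0061, -0.0043]
[0.0001, 0.0085, -0.0169, 0.1319, 0.0061, -0.0043]
[0.0002, 0.0062, -0.0179, 0.1319, 0.0061, -0.0043]
[0.0003, 0.0038, -0.0185, 0.1319, 0.0061, -0.0043]
curyaw 133.43 pos [0.5571 0.1765 0.3725] rv [ 0.7913  0.0367 -0.0257]
```

move_arm(motion=[[0, 0.0143, -0.0123, 0.1319, 0.0061, -0.0043, 1], [0, 0.0126, -0.0141, 0.1319, 0.0061, -0.0043, 1], [0, 0.0106, -0.0156, 0.1319, 0.0061, -0.0043, 1], [0, 0.0085, -0.0169, 0.1319, 0.0061, -0.0043, 1], [0, 0.0062, -0.0179, 0.1319, 0.0061, -0.0043, 1], [0, 0.0038, -0.0185, 0.1319, 0.0061, -0.0043, 1], [0, 0, 0, 0, 0, 0, 1], [0, 0, 0, 0, 0, 0, 1]], grip_force=20)

```text
time_s: 17.6
tool_pos: [0.4447, 0.1873, 0.3683]
orientation: [-2.662, 1.566, -2.694]
force: [-0.5, 0.4, -0.3]
gripper_width: 0.0005
```

Run:
```python
from h import *
st(); plan([.4442,.1882,.261],88.07,1)
```

```text
t 17.6 p [0.4447 0.1873 0.3683] yaw 88.15 tilt [-0.0046 -0.0022] F [-0.5  0.4 -0.3] M [ 0.12 -0.16 -0.01] w 0.0005 q [ 0.1   0.51 -0.8   1.92  0.46  0.91  0.6 ]
[0.1073, 0.0011, -0.0001, 0.0014, -0.0045, 0.0023]
curyaw 88.15 pos [0.4447 0.1873 0.3683] rv [ 0.0014 -0.0045  0.0023]
```

move_arm(motion=[[0.015, 0.001, 0, 0, -0.003, 0.002, 1], [0.03, 0, 0, 0, 0, 0, 1], [0.03, 0, 0, 0, 0, 0, 1], [0.02, 0, 0, 0, 0, 0, 1], [0.012, 0, 0, 0, 0, 0, 1], [0, 0, 0, 0, 0, 0, 1], [0, 0, 0, 0, 0, 0, 1], [0, 0, 0, 0, 0, 0, 1]])

```text
time_s: 18.6
tool_pos: [0.4442, 0.1888, 0.2625]
orientation: [1.199, 1.57, 1.166]
force: [0.0, 0.9, 0.0]
gripper_width: 0.0006
```

Run:
```python
from h import *
import pickle
st(); d=grab("scene"); pickle.dump(d,open("s9.pkl","wb")); im=d["color"][:,:,::-1]
cv2.imwrite("pics/s9.png",cv2.resize(im[190:310,300:450],None,fx=4.8,fy=4.8,interpolation=2))
d=grab("wrist"); cv2.imwrite("pics/w9.png",d["color"][:,:,::-1])
```

```text
t 18.6 p [0.4442 0.1888 0.2625] yaw 88.08 tilt [0.0003 0.0007] F [0.  0.9 0. ] M [ 0.07 -0.11  0.06] w 0.0006 q [-0.01  0.66 -0.66  2.04  0.65  0.66  0.44]
```

View pics/s9.png

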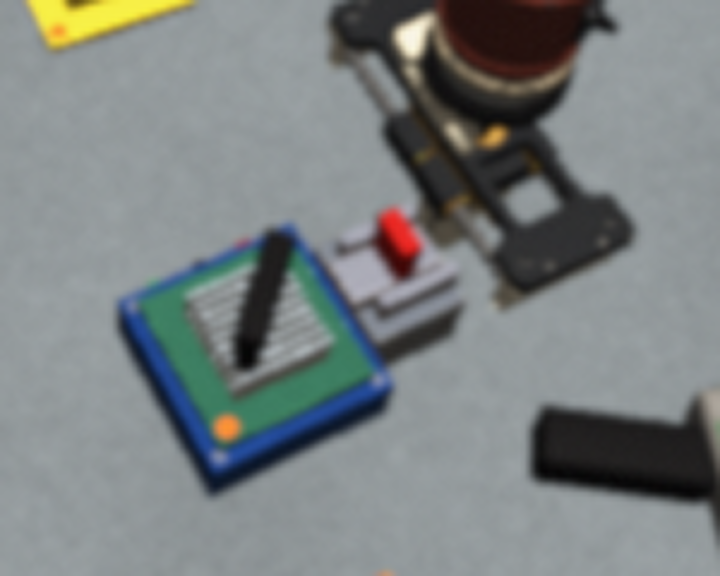

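View pics/w9.png

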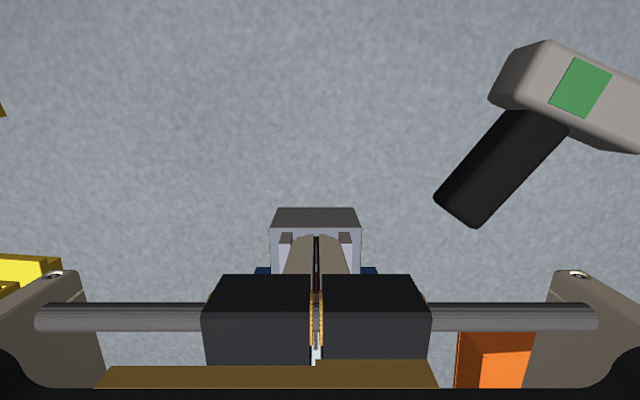

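The closed fingers stand behind the red knob, at (440,215) against the knob's (400,240) in the crop, and clear of it. Now pushing along dock +x.

move_arm(motion=[[0, 0, 0.004, 0, 0, 0, 1], [0, 0, 0.005, 0, 0, 0, 1], [0, 0, 0.005, 0, 0, 0, 1], [0, 0, 0.004, 0, 0, 0, 1], [0, 0, 0.004, 0, 0, 0, 1], [0, 0, 0.004, 0, 0, 0, 1], [0, 0, 0.003, 0, 0, 0, 1], [0, 0, 0.001, 0, 0, 0, 1]])

```text
time_s: 19.7
tool_pos: [0.4741, 0.1876, 0.2618]
orientation: [3.107, 1.569, 3.074]
force: [-3.0, 0.1, 2.2]
gripper_width: 0.0003
```

Run:
```python
from h import *
st()
```

```text
t 19.7 p [0.4741 0.1876 0.2618] yaw 88.07 tilt [-0.0013  0.0001] F [-3.   0.1  2.2] M [ 0.05  0.32 -0.  ] w 0.0003 q [ 0.01  0.69 -0.66  1.97  0.64  0.71  0.49]
```

move_arm(motion=[[0, 0, 0.001, 0, 0, 0, 1], [0, 0, 0.001, 0, 0, 0, 1], [0, 0, 0.001, 0, 0, 0, 1], [0, 0, 0.001, 0, 0, 0, 1], [0, 0, 0.001, 0, 0, 0, 1], [0, 0, 0.001, 0, 0, 0, 1], [0, 0, 0, 0, 0, 0, 1], [0, 0, 0, 0, 0, 0, 1]])

```text
time_s: 20.7
tool_pos: [0.4786, 0.1876, 0.2618]
orientation: [-2.891, 1.566, -2.924]
force: [-5.0, -0.1, 3.8]
gripper_width: 0.0006
```

Run:
```python
from h import *
st()
```

```text
t 20.7 p [0.4786 0.1876 0.2618] yaw 88.13 tilt [-0.0043 -0.0009] F [-5.  -0.1  3.8] M [0.1  1.03 0.  ] w 0.0006 q [ 0.01  0.69 -0.67  1.95  0.64  0.72  0.5 ]
```

move_arm(motion=[[0, 0, 0.001, 0, 0, 0, 1], [0, 0, 0.001, 0, 0, 0, 1], [0, 0, 0.001, 0, 0, 0, 1], [0, 0, 0.001, 0, 0, 0, 1], [0, 0, 0, 0, 0, 0, 1], [0, 0, 0, 0, 0, 0, 1], [0, 0, 0, 0, 0, 0, 1], [0, 0, 0, 0, 0, 0, 1]])

```text
time_s: 21.7
tool_pos: [0.4798, 0.1879, 0.2617]
orientation: [-2.835, 1.56, -2.866]
force: [-12.7, 0.6, 9.6]
gripper_width: 0.0003
```

Run:
```python
from h import *
st()
```

```text
t 21.7 p [0.4798 0.1879 0.2617] yaw 88.21 tilt [-0.0108 -0.003 ] F [-12.7   0.6   9.6] M [0.04 2.51 0.  ] w 0.0003 q [ 0.01  0.7  -0.67  1.95  0.64  0.73  0.5 ]
```

The tip stopped moving while the force rose to 12.7 N, so that is the end stop. Backing off, rising and checking.

move_arm(motion=[[0, 0, -0.004, 0, 0, 0, 1], [0, 0, -0.006, 0, 0, 0, 1], [0, 0, -0.008, 0, 0, 0, 1], [0, 0, -0.008, 0, 0, 0, 1], [-0.02, 0, -0.004, 0, 0, 0, 1], [-0.04, 0, 0, 0, 0, 0, 1], [-0.05, 0, 0, 0, 0, 0, 1], [-0.03, 0, 0, 0, 0, 0, 1]])

```text
time_s: 22.7
tool_pos: [0.454, 0.1887, 0.4042]
orientation: [0.572, 1.568, 0.539]
force: [0.8, 0.5, -0.4]
gripper_width: 0.0006
```

move_arm(motion=[[-0.02, 0, -0.01, 0, 0, 0, 0.5], [0, 0, -0.01, 0, 0, 0, 0.5], [0, 0, 0, 0, 0, 0, 0.5], [0, 0, 0, 0, 0, 0, 0.5], [0, 0, 0, 0, 0, 0, 0.5], [0, 0, 0, 0, 0, 0, 0.5], [0, 0, 0, 0, 0, 0, 0.5], [0, 0, 0, 0, 0, 0, 0.5]])

```text
time_s: 23.7
tool_pos: [0.4342, 0.189, 0.4218]
orientation: [3.098, 1.57, 3.064]
force: [-0.8, -0.1, -0.8]
gripper_width: 0.0466
```

Run:
```python
from h import *
import pickle
st()
out=[]
for n in ("scene","top","wrist"):
    d=grab(n); pickle.dump(d,open(n+"10.pkl","wb")); im=np.ascontiguousarray(d["color"][:,:,::-1]); cv2.imwrite(f"pics/{n}10.png",im)
    hsv=cv2.cvtColor(im,cv2.COLOR_BGR2HSV);P=cloud(d)
    a=np.radians(-1.93); q=(P[...,:2]-[.5621,.1842])@np.array([[np.cos(a),-np.sin(a)],[np.sin(a),np.cos(a)]])
    r=((hsv[...,0]<8)|(hsv[...,0]>172))&(hsv[...,1]>130)&(q[...,0]<-.045)&(q[...,0]>-.13)&(abs(q[...,1])<.03)&(P[...,2]>.099)&(P[...,2]<.11)
    if r.sum(): print(n,"knob",(q[r].mean(0)*1e3).round(1),(q[r].min(0)*1e3).round(1),(q[r].max(0)*1e3).round(1),r.sum())
    g=((hsv[...,0]>55)&(hsv[...,0]<95)&(hsv[...,1]>60))&(abs(q).max(-1)<.058); 
    if g.sum()>50:
        z=P[g][:,2];ok=abs(z-np.median(z))<.008; k=np.linalg.lstsq(np.c_[q[g],np.ones(g.sum())][ok],z[ok],rcond=None)[0]; print("flange",k.round(4))
im=cv2.imread("pics/scene10.png"); cv2.imwrite("pics/s10.png",cv2.resize(im[190:310,300:450],None,fx=4.8,fy=4.8,interpolation=2))
```

```text
t 23.7 p [0.4342 0.189  0.4218] yaw 88.08 tilt [-0.0013  0.0001] F [-0.8 -0.1 -0.8] M [ 0.08 -0.19 -0.  ] w 0.0466 q [ 0.15  0.43 -0.86  1.87  0.39  1.01  0.66]
scene knob [-66.7   1.5] [-74.1 -13.4] [-60.1  14.8] 46
flange [-0.0004 -0.0004  0.0482]
top knob [-67.7   0.2] [-73.  -14.1] [-62.1  14. ] 55
flange [0.0036 0.0018 0.0491]
wrist knob [-69.5  -0.2] [-75.2 -14.8] [-62.5  14.6] 275
flange [0.0046 0.001  0.0486]
```

View pics/s10.png

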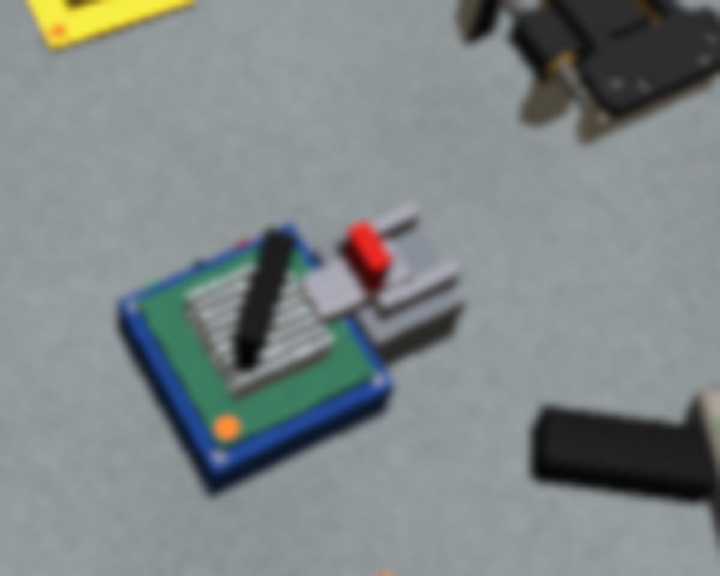

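View pics/top10.png

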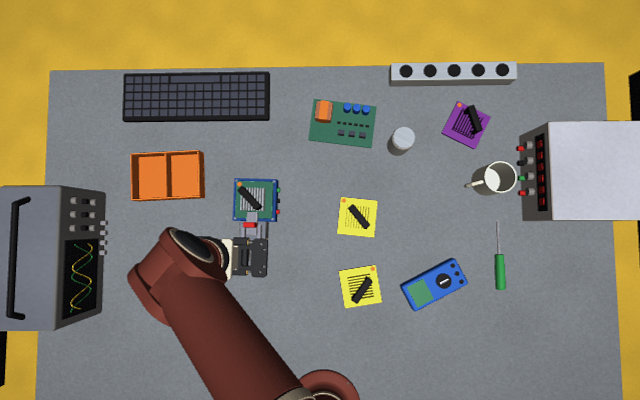

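View pics/wrist10.png

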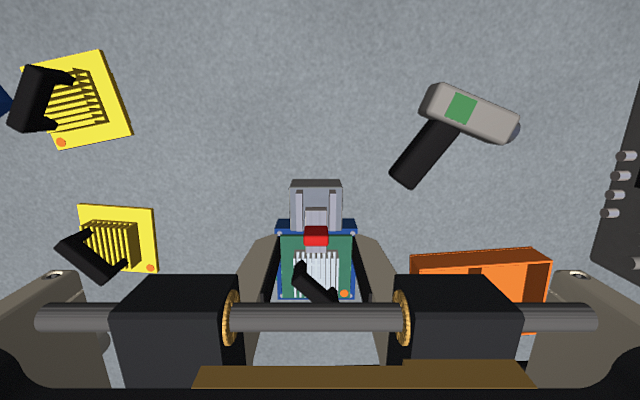

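All three views agree. In the top picture the module sits in the dock at (255,200), with the knob at (250,225) and the arm clear. The scene crop shows the bolt plate at (333,288) over the flange and reaching to the fins. The knob is at dock x ≈ −68 mm, which is home. The other things look unmoved, so I'm handing in.

Run:
```python
from h import *
print(hand_in()); st()
```

```text
the job is handed in; nothing more can be done
None
the job is handed in; nothing more can be done
```

The green power module is plugged into the blue dock, the bolt is home over its flange, and the job is handed in after about 24 s of robot time. I turned it so the notch sits over the raised pin, which the top camera's depth showed in the dock's (+x, +y) corner.

**What went wrong on the way:** the first try caught the well's chamfer and tilted the module about 2° in the grip. I misread the forces and nudged it the wrong way once. I then backed off, re-levelled it using the wrist camera, and it went in freely.

**Last checks:**
- **Module:** the flange lies flat within about 0.3°, 7.8 to 8.5 mm above the dock top depending on the camera (8 mm expected).
- **Bolt:** it stopped hard at 12.7 N while the finger tip stayed still. The knob measured at dock x −66.7, −67.7 and −69.5 mm from the three cameras (mean −68, the home position); they disagree by about 3 mm, roughly the calibration error.
- **Rest of the scene:** the gripper is open and touching nothing. The other things look unmoved in the top picture, which I checked only by eye.

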